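Brush out the covered canister

TASK

Push the blue dust cover of the aluminium canister fully aside so that its mouth is clear, take the bottle brush from its rack and scrub the inside of the canister with three full strokes, each down to the bottom and back up to the mouth. Then hang the brush back in the rack's fork by its collar and let go, with the cover left open. Leave the canister standing where it is and do not disturb the other things on the bench.

Things in the scene. Friction and masses are not known exactly. Their poses are not given: they have to be found in the camera images.
- canister: Loose upright aluminium canister (0.85 kg), open at the top under its cover: outside diameter 64 mm, bore 56 mm, rim 115 mm above the bench, inner floor 10 mm above the bench, on a dark square foot 110 x 110 x 8 mm. Origin at the centre of the foot's underside, z up along the bore axis; the cover's pivot boss (radius 9 mm) is on its +x side, 46 mm from the axis.
- mouth (a point): Centre of the canister's mouth, at rim height on the bore axis.
- cover_pivot (a point): On the cover's vertical pivot axis, at the cover's upper face, 46 mm from the bore axis and 121 mm above the bench.
- cover (a joint): Angle of the blue dust cover, a disc 68 mm across and 5 mm thick that swivels in the horizontal plane 1 mm above the rim and stays where it is left (light friction). 0 = fully over the mouth, grows counter-clockwise seen from above, stop at 2.2 rad. From 1.5 rad on the bore is clear.
- cover_post (a point): Middle of the red upright push post on the cover's free end (diameter 14 mm, 34 mm tall, from 121 to 155 mm above the bench), 86 mm from the pivot. The point is 138 mm above the bench. At cover angle 0 it lies 40 mm from the bore axis on the canister's -x side.
- brush: Loose bottle brush, 198 mm, 0.12 kg, hanging upright, head down. Origin at the head's tip, z up along the brush. Heights from the tip: head 0-80 mm (stiff core 40 mm in diameter with tapered tip; yellow/orange bristles 52 mm across, which give way), steel shaft (diameter 10) to 132 mm, black collar (diameter 36) 132-138 mm, round green handle (diameter 24) 138-198 mm. Yaw means nothing.
- brush_collar (a point): On the brush axis at the collar's underside, 132 mm above the tip.
- rack: Fixed grey rack; its fork of two steel tines opens along its -x. Origin on the bench below the seat, z up. Column 50 mm wide at x 47 to 63 mm. Tines 10 mm thick, gap 20 mm, tips at x -30 mm, upper face 165 mm high; a crossbar closes the gap at x 13 mm. Shaft hangs in the gap, collar on the tines: lift 5-20 mm, then pull out 60 mm or more along -x (the head cannot go up through the gap).
- fork_seat (a point): Middle of the fork's gap at the height of the tines' upper face, where the centre of the collar's underside rests.
- capacitor_a: Bystander: loose aluminium capacitor can, 50 mm in diameter, 98 mm tall with its terminals; origin at the centre of its underside. Not to be disturbed.
- capacitor_b: Bystander: loose aluminium capacitor can, 58 mm in diameter, 103 mm tall with its terminals; origin at the centre of its underside. Not to be disturbed.
- carton: Bystander: loose small cardboard carton, 75 x 70 x 85 mm; origin at the centre of its underside. Not to be disturbed.
- ballast: Bystander: loose white lamp ballast, 60 x 232 x 40 mm, long in y; origin at the centre of its underside. Not to be disturbed.
- spool: Bystander: loose empty wooden spool, 100 mm in diameter, 65 mm tall; origin at the centre of its underside. Not to be disturbed.
- screwdriver: Bystander: loose screwdriver, 190 mm long along its x, lying flat. Not to be disturbed.
There are look-alikes about, which are no part of the job. What is shaped like the rack but purple or yellow is not meant. Of the things like the brush, leave any that is turquoise; of the rest the larger one is meant.

How it is judged:
By the outcome, as a careful person would: the job done as asked, in the order asked, and still so for the second after the job is handed in, with the robot touching nothing.
It also fails if it takes over 72 s, if anything falls off the work surface, if the arm or the gripper's body presses on something with over 40 N, if the wrist force passes 120 N, or if a joint passes its speed limit or range.

ROBOT

A 7-joint arm with a two-finger parallel gripper is mounted at the origin on the work surface. World frame = base frame: x ahead of the robot, y to its left, z up, the work surface at z = 0. Lengths are in mm, angles in rad, forces in N, time in s.
With the tool pointing down it reaches from about 400 to 875 mm from the base axis. Payload 4.4 kg.
Tool frame: the origin (TCP) lies at the very end of the fingers, on their centre line; the grasp point (between the pads) lies 19 mm behind it; z points along the fingers, y is the line along which they close (so a half turn about z gives the same grasp; the last joint's range is limited). The gripper opens to 85 mm and grips with 20 to 120 N. Pads are 22 mm wide; open, the fingers measure 114 mm over their backs; the gripper's body (76 mm by 85 mm) begins 54 mm behind the grasp point. The pads swing forward as they close: fully open they stand 13 mm farther back than shut.
Start: joints at [-1.188, 0.628, 0.038, 1.517, -0.027, 0.996, -0.02], TCP at [282.004, 585.655, 231.313] pointing down, gripper open.
Joint ranges: [-3.06, 3.06], [-0.37, 2.12], [-1.25, 1.32], [0.18, 2.47], [-1.1, 4.24], [0.23, 1.98], [-2.94, 2.94]. Speed limits (rad/s): [2.57, 2.57, 3.14, 3.14, 3.14, 3.14, 3.14].

INTERFACE

Orientations are given as [roll, pitch, yaw] about the fixed x, y, z axes, in that order (R = Rz(yaw) Ry(pitch) Rx(roll)).
In Python, from cell import status, get_image, ctrl, models gives the robot as it stands.
- The arm moves only by the shell command python3 -m handwheel 'ROWS' [OPENING]. ROWS is JSON, a list of rows, each an object with "delta_pos": the shift along the world's x, y, z in cm, a list of three; "yaw": the turn about the world's z in rad. A call has 1 to 10 rows; each row shifts and turns the commanded pose from where the row before left it; what a row does not reach is not made up. A row lasts 1/12 s, in which the tool goes at most 41.7 mm and 7.16 degrees, less where a joint would pass 70% of its speed; a pose out of reach is approached as far as the arm can. A call is refused whole if a number of a shift passes 4.17 or a number of a turn 0.125, either way. A call with a gripper value outside its range is refused whole. OPENING is the opening, from -1 (shut) to 1 (fully open), set as the call begins (- or left out, the last holds). The fingers move at their own pace and stop on an object; the grip force is fixed at half the most. Time passes only in rows, so rows that do not move let the fingers close. It gives the time, the measured TCP pose, the force, the opening and the grip force at its end, in the units of the state.
- status.read_state(): the state, without advancing time (a new reading comes with each control period).
- get_image(name): name is "scene" or "top"; returns a dict with "color" (480x640x3 uint8, red, green, blue), "z_map" (480x640 float32, mm along the optical axis (not along the pixel's ray), 0 where there is no reading), "fx", "fy", "cx", "cy" (pixels), "k1" (the pictures are not rectified: a ray, as slopes to the right and down, at radius r is drawn at 1 + k1 r^2 times it, then the intrinsics apply), "position" and "rotation" of the camera in the world. Camera axes: x right, y up, looking along -z (the intrinsics and any distortion apply to the point x, -y, -z); pixel columns grow to the right and rows downward; lengths in mm; the calibration is good to about 2 mm. A picture is of the moment at which its call begins.
- ctrl.finish_job(): hands the job in; it is judged then, once.
Trained networks look in a picture, given as the dict that the camera call returned (one of the last four; its "shot" number tells which), for a name from the list of things; names that differ only in an ending like _2 or _b are one class to them, and where a whole thing is asked for, a point or a joint stands for the part that bears it (a point fixed in the world has none). Each returns a list of dicts, best first, with "score" (0 to 1); they miss things now and then, are a little off and sometimes report something else, mostly with a low value. They report only what shows in the picture. A call takes as long as a camera call. They do not tell look-alikes from the thing itself.
- models.boxes_of(picture, name): "rect" ([left, top, right, bottom] in pixels, round what is visible of it).
The state is a dict: "clock": time; "qpos": joint angles; "qd": joint speeds; "tau": joint torques, N m; "eef_pos": TCP position; "tool_rot": TCP orientation; "force": force on the tool from outside, world axes, zero at the start; "torque": the same for the moment, N m; "width": finger opening in mm; "gripper_force": force on a finger pad.
Only numpy, scipy, OpenCV 4.12 (cv2) and the standard library are available. Lean on these libraries where they do the work, as an engineer would, in place of code of your own. Each camera call takes 0.05 s, during which the arm holds its last target. There are 200 camera calls.

## Working session

There is one attempt and no reset: what is moved stays moved. The work goes in short steps, Python scripts to look and compute and a shell command to move; the robot and the scene stay as the last step left them, time stands still between calls to the robot, and variables do not carry over. Pictures are saved under pics/ and viewed, at most 10 in all, crops included, and the job is handed in when it is done.

```bash
mkdir -p pics
cat > h.py <<'E'
import numpy as np, cv2
from cell import status, get_image, ctrl, models
def xyz(p):
    v,u=np.mgrid[0:480,0:640].astype(float)
    K=np.array([[p['fx'],0,p['cx']],[0,p['fy'],p['cy']],[0,0,1.]])
    q=cv2.undistortPoints(np.stack([u.ravel(),v.ravel()],1)[:,None],K,np.array([p['k1'],0,0,0,0.]))[:,0].reshape(480,640,2)
    z=p['z_map']; c=np.stack([q[...,0]*z,-q[...,1]*z,-z],-1)
    W=c@np.array(p['rotation']).T+np.array(p['position']); W[z<=0]=np.nan
    return W
def save(p,n): cv2.imwrite('pics/'+n,p['color'][...,::-1])
E
python3 - <<'E'
from h import *
for n in ('scene','top'):
    p=get_image(n); save(p,n+'0.png'); W=xyz(p); np.save(n+'0.npy',W)
    for k in ('canister','cover_post','brush','rack','capacitor_a','carton','ballast','spool','screwdriver'):
        for b in models.boxes_of(p,k)[:4]:
            r=b['rect'];u,v=int((r[0]+r[2])/2),int((r[1]+r[3])/2)
            print(n,k,round(b['score'],2),np.round(r),np.round(W[v,u]))
s=status.read_state();print(s)
E
```

```text
Traceback (most recent call last):
  File "h.py", line 8, in xyz
    W=c@np.array(p['rotation']).T+np.array(p['position']); W[z<=0]=np.nan
      ~~~~~~~~~~~~~~~~~~~~~~~~~~~^~~~~~~~~~~~~~~~~~~~~~~~
ValueError: operands could not be broadcast together with shapes (480,640) (3,)
```

```bash
sed -i "s/c@np.array(p\['rotation'\]).T/c@Rot.from_euler('xyz',p['rotation']).as_matrix().T/; 1a from scipy.spatial.transform import Rotation as Rot" h.py
python3 - <<'E'
from h import *
for n in ('scene','top'):
    p=get_image(n); save(p,n+'0.png'); W=xyz(p); np.save(n+'0.npy',W)
    print(p['rotation'],p['position'])
    for k in ('canister','cover_post','brush','rack','capacitor_a','carton','ballast','spool','screwdriver'):
        for b in models.boxes_of(p,k)[:4]:
            r=b['rect'];u,v=int((r[0]+r[2])/2),int((r[1]+r[3])/2)
            print(n,k,round(b['score'],2),np.round(r),np.round(W[v,u]))
s=status.read_state();print(s)
E
```

```text
[ 0.91667733 -0.01352698  1.20324781] [1390.0688254  -346.28035063  841.80871039]
scene cover_post 0.85 [383. 222. 411. 262.] [596. 192. 123.]
scene brush 0.8 [161. 276. 193. 346.] [ 624. -362.  100.]
scene brush 0.71 [274. 269. 287. 320.] [ 549. -104.   -2.]
scene brush 0.61 [221. 235. 235. 269.] [nan nan nan]
scene rack 0.95 [213. 259. 262. 349.] [ 637. -230.   89.]
scene rack 0.69 [221. 191. 265. 267.] [ 367. -148.   95.]
scene rack 0.57 [117. 206. 174. 289.] [ 348. -406.   85.]
scene capacitor_a 0.8 [308. 320. 333. 365.] [794. -92.  78.]
scene capacitor_a 0.71 [306. 241. 323. 273.] [510.   4.  61.]
scene carton 0.89 [315. 280. 352. 327.] [700. -23.  80.]
scene ballast 0.98 [360. 303. 456. 357.] [802. 117.  40.]
scene ballast 0.3 [218. 233. 237. 306.] [ 596. -236.  161.]
scene spool 0.72 [440. 220. 471. 260.] [576. 396.  65.]
scene screwdriver 0.71 [103. 308. 169. 320.] [ 517. -454.   22.]
[ 0.15027327  0.0100806  -1.5576272 ] [ 344.38129953  -15.90541519 1474.98653273]
top canister 0.94 [221. 210. 267. 260.] [578. 185. 119.]
top cover_post 0.67 [231. 209. 254. 249.] [594. 191. 11
[... 907 characters left out ...]
7. -446.   20.]
{'clock': 1.05, 'qpos': array([-1.18779209,  0.62839986,  0.03849723,  1.51741101, -0.0269799 ,
        0.99629911, -0.0200029 ]), 'qd': array([-0.00017728,  0.00099251, -0.0009425 , -0.00051289,  0.00143612,
        0.00018361,  0.00048468]), 'tau': array([-1.69881423e-04, -5.63284564e+01,  1.22534640e+00, -1.93790817e+01,
        1.08623703e-02,  1.62959946e-03,  1.62504898e-05]), 'eef_pos': array([282.01063588, 585.64524021, 231.30993724]), 'tool_rot': array([ 3.14159220e+00, -2.09367946e-05,  2.69277343e+00]), 'force': array([-0.47002344,  0.07867872,  0.53924193]), 'torque': array([-0.04060467,  0.00340569,  0.00521239]), 'gripper_force': 0.0, 'width': 85.36118931821868}
```

View pics/scene0.png

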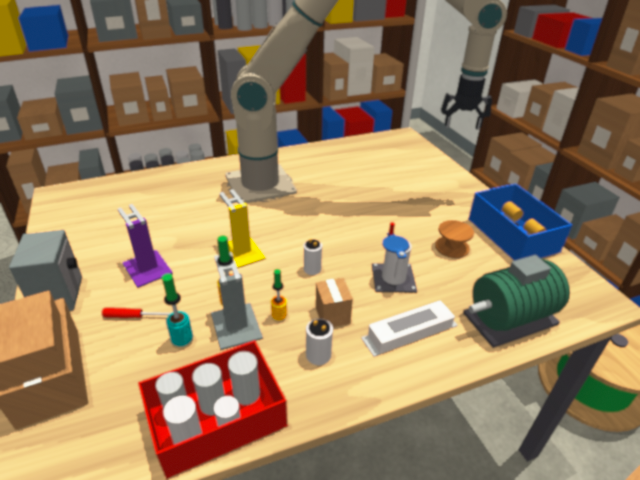

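View pics/top0.png

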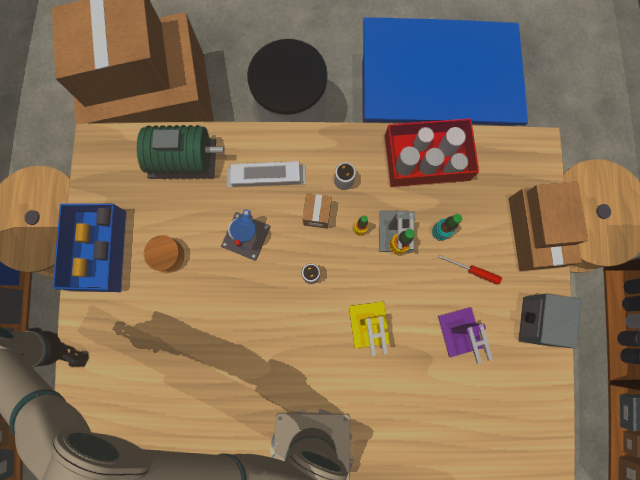

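Run:
```python
from h import *
for n in ('top','scene'):
    W=np.load(n+'0.npy'); im=cv2.imread(f'pics/{n}0.png'); hsv=cv2.cvtColor(im,cv2.COLOR_BGR2HSV).astype(int); H,S,V=hsv[...,0],hsv[...,1],hsv[...,2]
    X,Y,Z=W[...,0],W[...,1],W[...,2]
    def reg(m,t):
        q=W[m]; 
        print(n,t,len(q),'mean',np.round(q.mean(0),1),'med',np.round(np.median(q,0),1),'lo',np.round(np.percentile(q,3,axis=0)),'hi',np.round(np.percentile(q,97,axis=0)))
        return q
    can=(abs(X-590)<100)&(abs(Y-190)<90)
    reg(can&(H>95)&(H<125)&(S>120)&(Z>112)&(Z<130),'cover')
    reg(can&((H<8)|(H>172))&(S>150)&(Z>110),'post')
    q=reg(can&(Z>3)&(Z<14)&(V<120),'foot')
    print(cv2.minAreaRect(q[:,:2].astype(np.float32)))
    rk=(abs(X-590)<90)&(abs(Y+225)<75)
    reg(rk&(H>45)&(H<80)&(S>120)&(Z>170),'handle')
    reg(rk&(H>45)&(H<80)&(S>120)&(Z>222),'handletop')
    reg(rk&(V<50)&(Z>150),'collar')
    reg(rk&(H>8)&(H<30)&(S>150)&(Z>40),'head')
    q=reg(rk&(S<60)&(Z>155)&(Z<172),'tines'); print(cv2.minAreaRect(q[:,:2].astype(np.float32)))
    q=reg(rk&(S<60)&(Z>172),'column')
    q=reg(rk&(S<60)&(Z>3)&(Z<25),'base');print(cv2.minAreaRect(q[:,:2].astype(np.float32)))
im=cv2.imread('pics/top0.png'); s=cv2.imread('pics/scene0.png')
a=cv2.resize(im[195:275,205:275],None,fx=5.5,fy=5.5,interpolation=cv2.INTER_CUBIC);b=cv2.resize(im[195:275,345:425],None,fx=5,fy=5.5,interpolation=cv2.INTER_CUBIC)
cv2.imwrite('pics/crop1.png',np.hstack([a,b]))
```

```text
top cover 484 mean [596.5 189.3 120.2] med [595.8 188.7 120.3] lo [567. 162. 115.] hi [631. 218. 126.]
top post 27 mean [553.1 196.7 150.8] med [553.3 197.1 153.7] lo [548. 192. 133.] hi [559. 203. 159.]
top foot 667 mean [582.7 188.4   7.7] med [575.4 176.6   7.5] lo [536. 138.   4.] hi [652. 257.  13.]
((594.9485473632812, 195.19723510742188), (115.59335327148438, 112.97030639648438), 67.51649475097656)
top handle 86 mean [ 566.2 -231.4  222.7] med [ 565.7 -230.9  228.6] lo [ 558. -243.  183.] hi [ 577. -224.  235.]
top handletop 65 mean [ 567.2 -233.   230. ] med [ 566.4 -233.1  230.2] lo [ 558. -243.  224.] hi [ 577. -224.  235.]<stdin>:7: RuntimeWarning: Mean of empty slice.
  ret = um.true_divide(
  return _methods._mean(a, axis=axis, dtype=dtype,
Traceback (most recent call last):
IndexError: index -1 is out of bounds for axis 0 with size 0
```

```bash
cat > seg.py <<'E'
from h import *
def seg(n,W,im):
    hsv=cv2.cvtColor(im,cv2.COLOR_BGR2HSV).astype(int); H,S,V=hsv[...,0],hsv[...,1],hsv[...,2]
    X,Y,Z=W[...,0],W[...,1],W[...,2]
    def reg(m,t,rect=0):
        q=W[m]
        if len(q)<4: print(n,t,len(q)); return
        print(n,t,len(q),'mean',np.round(q.mean(0),1),'lo',np.round(np.percentile(q,3,axis=0)),'hi',np.round(np.percentile(q,97,axis=0)))
        if rect: print('   ',cv2.minAreaRect(q[:,:2].astype(np.float32)))
    can=(abs(X-590)<100)&(abs(Y-190)<100)
    reg(can&(H>95)&(H<125)&(S>120)&(Z>110)&(Z<130),'cover')
    reg(can&((H<8)|(H>172))&(S>150)&(Z>110),'post')
    reg(can&(Z>3)&(Z<14)&(V<120),'foot',1)
    reg(can&(S<70)&(Z>20)&(Z<112),'body')
    rk=(abs(X-590)<90)&(abs(Y+225)<75)
    reg(rk&(H>45)&(H<80)&(S>120)&(Z>170),'handle')
    reg(rk&(H>45)&(H<80)&(S>120)&(Z>222),'handletop')
    reg(rk&(V<60)&(Z>150),'collar')
    reg(rk&(H>8)&(H<30)&(S>150)&(Z>40),'head')
    reg(rk&(S<60)&(Z>155)&(Z<172),'tines',1)
    reg(rk&(S<60)&(Z>172),'column',1)
    reg(rk&(S<60)&(Z>3)&(Z<25),'base',1)
E
python3 - <<'E'
from seg import *
for n in ('top','scene'): seg(n,np.load(n+'0.npy'),cv2.imread(f'pics/{n}0.png'))
im=cv2.imread('pics/top0.png')
a=cv2.resize(im[195:275,205:275],None,fx=5.5,fy=6.5,interpolation=cv2.INTER_CUBIC);b=cv2.resize(im[195:275,345:425],None,fx=5,fy=6.5,interpolation=cv2.INTER_CUBIC)
cv2.imwrite('pics/crop1.png',np.hstack([a,b]))
E
```

```text
top cover 485 mean [596.5 189.3 120.2] lo [567. 162. 115.] hi [631. 218. 126.]
top post 27 mean [553.1 196.7 150.8] lo [548. 192. 133.] hi [559. 203. 159.]
top foot 667 mean [582.7 188.4   7.7] lo [536. 138.   4.] hi [652. 257.  13.]
    ((594.9485473632812, 195.19723510742188), (115.59335327148438, 112.97030639648438), 67.51649475097656)
top body 93 mean [587.5 186.9  60.9] lo [565. 168.  22.] hi [637. 228. 111.]
top handle 86 mean [ 566.2 -231.4  222.7] lo [ 558. -243.  183.] hi [ 577. -224.  235.]
top handletop 65 mean [ 567.2 -233.   230. ] lo [ 558. -243.  224.] hi [ 577. -224.  235.]
top collar 53 mean [ 561.9 -229.4  171.6] lo [ 552. -247.  166.] hi [ 580. -219.  179.]
top head 182 mean [ 557.5 -223.8   91.9] lo [ 543. -249.   48.] hi [ 584. -209.  113.]
top tines 310 mean [ 598.7 -233.3  164.7] lo [ 544. -256.  159.] hi [ 633. -214.  170.]
    ((587.5169677734375, -235.2461395263672), (93.06700134277344, 47.36143112182617), 0.4782276451587677)
top column 8 mean [ 570.2 -237.3  180.4] lo [ 556. -250.  173.] hi [ 583. -216.  216.]
    ((573.2604370117188, -235.18710327148438), 
[... 922 characters left out ...]
 168.] hi [ 589. -223.  173.]
scene head 68 mean [ 575.9 -250.8  104.2] lo [ 561. -261.   48.] hi [ 585. -218.  220.]
scene tines 417 mean [ 608.2 -237.8  163.9] lo [ 553. -257.  156.] hi [ 638. -217.  171.]
    ((591.474365234375, -234.19747924804688), (47.203041076660156, 98.84613037109375), 86.5401611328125)
scene column 6 mean [ 576.6 -234.1  177. ] lo [ 570. -251.  172.] hi [ 587. -223.  186.]
    ((579.657470703125, -237.38125610351562), (27.833396911621094, 17.68513298034668), 82.81163024902344)
scene base 1136 mean [ 635.4 -240.1    8.5] lo [ 569. -284.    4.] hi [ 677. -190.   20.]
    ((620.4501953125, -236.87808227539062), (98.43184661865234, 117.99471282958984), 89.4886245727539)
```

View pics/crop1.png

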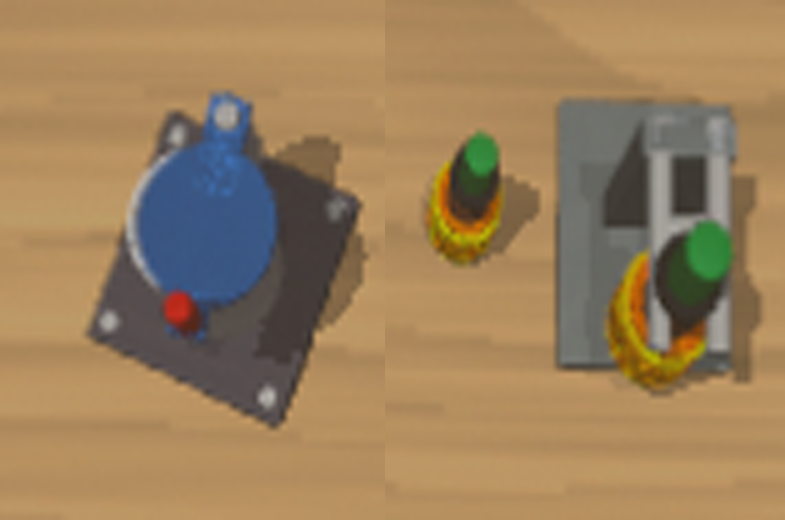

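The scene view shows the canister at about (396,265) with its red post at (391,232), and the brush in the grey rack at about (224,255). In the top crop the post lies on the robot side of the disc and the pivot on the far side. The cover is only about 0.18 rad open, and the grey rack's fork opens toward −x.

The canister axis is near (598,195), the pivot near (641,177) and the post near (558,195). I'll close the fingers and go to the post's +y side.

```bash
python3 -m handwheel '[{"delta_pos":[2.36,-2.97,0]},{"delta_pos":[2.36,-2.97,0]},{"delta_pos":[2.36,-2.97,0]},{"delta_pos":[2.36,-2.97,0]},{"delta_pos":[2.36,-2.97,0]},{"delta_pos":[2.36,-2.97,0]}]' -1
python3 -m handwheel '[{"delta_pos":[2.36,-2.97,0],"yaw":0.1},{"delta_pos":[2.36,-2.97,0],"yaw":0.1},{"delta_pos":[2.36,-2.97,0]},{"delta_pos":[2.36,-2.97,0]},{"delta_pos":[2.36,-2.97,0]},{"delta_pos":[2.36,-2.97,0]},{"delta_pos":[0,0,0]},{"delta_pos":[0,0,0]}]' -1
```

```text
schema error: expected keys delta_pos, yaw
schema error: expected keys delta_pos, yaw
```

```bash
python3 -m handwheel '[{"delta_pos":[2.36,-2.97,0],"yaw":0},{"delta_pos":[2.36,-2.97,0],"yaw":0},{"delta_pos":[2.36,-2.97,0],"yaw":0},{"delta_pos":[2.36,-2.97,0],"yaw":0},{"delta_pos":[2.36,-2.97,0],"yaw":0},{"delta_pos":[2.36,-2.97,0],"yaw":0}]' -1
python3 -m handwheel '[{"delta_pos":[2.36,-2.97,0],"yaw":0.1},{"delta_pos":[2.36,-2.97,0],"yaw":0.1},{"delta_pos":[2.36,-2.97,0],"yaw":0},{"delta_pos":[2.36,-2.97,0],"yaw":0},{"delta_pos":[2.36,-2.97,0],"yaw":0},{"delta_pos":[2.36,-2.97,0],"yaw":0},{"delta_pos":[0,0,0],"yaw":0},{"delta_pos":[0,0,0],"yaw":0}]' -1
```

```text
clock: 1.55
eef_pos: [424.5, 406.0, 231.5]
tool_rot: [3.141, 0.0, 2.693]
force: [0.2, 0.1, -0.8]
width: 12.6
gripper_force: 0.0
clock: 2.22
eef_pos: [567.0, 225.8, 231.2]
tool_rot: [-3.141, 0.001, 2.887]
force: [-0.8, 0.1, 0.6]
width: 0.0
gripper_force: 0.0
```

```bash
python3 -m handwheel '[{"delta_pos":[0,0.6,-2.5],"yaw":0},{"delta_pos":[0,0,-2.5],"yaw":0},{"delta_pos":[0,0,-2.4],"yaw":0},{"delta_pos":[0,0,-2.4],"yaw":0},{"delta_pos":[0,0,0],"yaw":0}]' -1
python3 - <<'E'
from h import *
p=np.array(status.read_state()['eef_pos'][:2])
P=np.array([641,177.])
for d in np.arange(160,273.1,5.7):
    a=np.radians(d);u=np.array([np.cos(a),np.sin(a)]);t=np.array([-u[1],u[0]])
    q=P+86*u-21.5*t
    print(round(d,1),np.round(q),np.round((q-p)/10,2)); p=q
E
```

```text
clock: 2.63
eef_pos: [561.1, 235.7, 128.9]
tool_rot: [-3.137, -0.008, 2.895]
force: [-1.2, -0.0, 0.1]
width: 0.2
gripper_force: 0.0
160.0 [568. 227.] [ 0.65 -0.9 ]
165.7 [563. 219.] [-0.46 -0.75]
171.4 [559. 211.] [-0.38 -0.8 ]
177.1 [556. 203.] [-0.3  -0.83]
182.8 [554. 194.] [-0.21 -0.86]
188.5 [553. 186.] [-0.13 -0.87]
194.2 [552. 177.] [-0.04 -0.88]
199.9 [553. 168.] [ 0.05 -0.88]
205.6 [554. 159.] [ 0.13 -0.87]
211.3 [556. 151.] [ 0.22 -0.85]
217.0 [559. 142.] [ 0.3  -0.83]
222.7 [563. 134.] [ 0.38 -0.79]
228.4 [568. 127.] [ 0.46 -0.75]
234.1 [573. 120.] [ 0.53 -0.7 ]
239.8 [579. 113.] [ 0.6  -0.65]
245.5 [586. 108.] [ 0.66 -0.58]
251.2 [593. 103.] [ 0.72 -0.51]
256.9 [601.  98.] [ 0.76 -0.44]
262.6 [609.  94.] [ 0.8  -0.36]
268.3 [617.  92.] [ 0.84 -0.28]
```

```bash
python3 -m handwheel '[{"delta_pos":[0,-0.8,0.2],"yaw":0.05},{"delta_pos":[-0.1,-0.8,0.1],"yaw":0.05},{"delta_pos":[-0.1,-0.8,0],"yaw":0},{"delta_pos":[-0.3,-0.83,0],"yaw":0.1},{"delta_pos":[-0.21,-0.86,0],"yaw":0.1},{"delta_pos":[-0.13,-0.87,0],"yaw":0.1},{"delta_pos":[-0.04,-0.88,0],"yaw":0.1},{"delta_pos":[0.05,-0.88,0],"yaw":0.1}]'
python3 - <<'E'
from seg import *
p=get_image('scene');seg('scene',xyz(p),p['color'][...,::-1].copy())
E
```

```text
clock: 3.3
eef_pos: [557.1, 168.9, 137.7]
tool_rot: [3.141, 0.002, -2.786]
force: [-0.4, 1.4, -0.1]
width: -0.4
gripper_force: 0.4
scene cover 346 mean [606.  163.4 120.7] lo [575. 137. 118.] hi [646. 189. 123.]
scene post 42 mean [566.9 145.6 142.8] lo [560. 141. 125.] hi [570. 155. 155.]
scene foot 625 mean [613.3 182.5   7.4] lo [547. 136.   4.] hi [658. 246.  11.]
    ((600.5845336914062, 194.63101196289062), (107.7202377319336, 112.4688720703125), 68.88328552246094)
scene body 650 mean [619.  186.7  69.4] lo [577. 165.  23.] hi [650. 224. 110.]
scene handle 233 mean [ 580.4 -236.5  205.8] lo [ 567. -245.  172.] hi [ 585. -227.  232.]
scene handletop 69 mean [ 577.  -235.8  228.8] lo [ 566. -244.  223.] hi [ 585. -227.  232.]
scene collar 43 mean [ 582.5 -237.4  170.7] lo [ 573. -250.  169.] hi [ 590. -223.  173.]
scene head 67 mean [ 575.9 -252.   102.2] lo [ 562. -261.   48.] hi [ 585. -223.  219.]
scene tines 420 mean [ 608.3 -237.7  164. ] lo [ 552. -256.  157.] hi [ 638. -216.  171.]
    ((592.10302734375, -233.86582946777344), (47.91925048828125, 96.60133361816406), 86.57958984375)
scene column 10 mean [ 579.3 -231.4  175.7] lo [ 563. -248.  172.] hi [ 590. -222.  188.]
    ((575.395263671875, -233.69200134277344), (31.159055709838867, 21.319856643676758), 16.03102684020996)
scene base 1134 mean [ 635.4 -240.1    8.4] lo [ 569. -284.    4.] hi [ 677. -190.   20.]
    ((620.759765625, -236.8680419921875), (98.11160278320312, 117.9247817993164), 89.23455810546875)
```

```bash
python3 -m handwheel '[{"delta_pos":[0,-0.87,-0.2],"yaw":0.1},{"delta_pos":[0.15,-0.85,-0.2],"yaw":0.1},{"delta_pos":[0.25,-0.83,0],"yaw":0.1},{"delta_pos":[0.35,-0.79,0],"yaw":0.1},{"delta_pos":[0.46,-0.75,0],"yaw":0.1},{"delta_pos":[0.53,-0.7,0],"yaw":0.1},{"delta_pos":[0.6,-0.65,0],"yaw":0.1},{"delta_pos":[0.66,-0.58,0],"yaw":0.1},{"delta_pos":[0.72,-0.51,0],"yaw":0.1},{"delta_pos":[0,0,0],"yaw":0}]'
```

```text
clock: 4.18
eef_pos: [595.6, 101.7, 132.9]
tool_rot: [-3.14, 0.0, -1.893]
force: [0.6, 0.3, 0.4]
width: -0.1
gripper_force: 0.0
```

```bash
python3 -m handwheel '[{"delta_pos":[0.76,-0.44,0],"yaw":0.1},{"delta_pos":[0.8,-0.36,0],"yaw":0.1},{"delta_pos":[0.84,-0.28,0],"yaw":0.1},{"delta_pos":[0.84,-0.2,0],"yaw":0.1},{"delta_pos":[0,0,0],"yaw":0},{"delta_pos":[0,0,0],"yaw":0}]'
python3 - <<'E'
from seg import *
for n in ('scene','top'):
    p=get_image(n);seg(n,xyz(p),p['color'][...,::-1].copy());save(p,n+'1.png')
E
```

```text
clock: 4.68
eef_pos: [626.2, 90.4, 132.5]
tool_rot: [3.141, 0.0, -1.496]
force: [0.6, -0.1, -0.2]
width: 0.4
gripper_force: 0.0
scene cover 382 mean [649.8 138.9 120.5] lo [622. 108. 118.] hi [677. 174. 123.]
scene post 37 mean [653.3  93.5 145.8] lo [643.  90. 128.] hi [657.  98. 155.]
scene foot 546 mean [619.8 184.4   7.4] lo [561. 137.   4.] hi [659. 246.  11.]
    ((606.6558227539062, 192.31727600097656), (105.1065444946289, 96.7031478881836), 69.05558776855469)
scene body 577 mean [610.  195.7  72.6] lo [570. 166.  22.] hi [650. 225. 110.]
scene handle 245 mean [ 579.6 -236.4  206.8] lo [ 566. -245.  174.] hi [ 585. -226.  232.]
scene handletop 77 mean [ 575.5 -235.5  229.1] lo [ 564. -245.  222.] hi [ 585. -226.  232.]
scene collar 42 mean [ 582.3 -237.7  170.5] lo [ 574. -250.  168.] hi [ 590. -224.  173.]
scene head 65 mean [ 575.5 -252.8   98.3] lo [ 560. -261.   50.] hi [ 583. -223.  219.]
scene tines 431 mean [ 608.3 -238.1  163.9] lo [ 554. -257.  157.] hi [ 639. -217.  171.]
    ((592.2205200195312, -235.27816772460938), (47.905113220214844, 95.98381805419922), 87.65530
[... 986 characters left out ...]
46.  166.] hi [ 580. -219.  178.]
top head 179 mean [ 557.5 -223.9   92. ] lo [ 543. -249.   46.] hi [ 583. -209.  112.]
top tines 335 mean [ 595.8 -233.2  164.9] lo [ 543. -256.  159.] hi [ 633. -215.  171.]
    ((586.73486328125, -235.2537841796875), (94.0892562866211, 47.44623565673828), 0.5483929514884949)
top column 17 mean [ 564.5 -232.7  176.4] lo [ 553. -249.  172.] hi [ 581. -217.  201.]
    ((567.9986572265625, -233.6967010498047), (31.983978271484375, 25.209800720214844), 29.682640075683594)
top base 511 mean [ 619.7 -211.2    8.4] lo [ 559. -276.    4.] hi [ 673. -188.   14.]
    ((614.7416381835938, -236.2313232421875), (97.26464080810547, 119.78845977783203), 89.64532470703125)
```

```bash
python3 -m handwheel '[{"delta_pos":[-0.8,0.3,0],"yaw":0},{"delta_pos":[-0.8,0.3,0.5],"yaw":0},{"delta_pos":[0,0,3],"yaw":0},{"delta_pos":[0,0,4],"yaw":0},{"delta_pos":[0,0,4],"yaw":0},{"delta_pos":[0,-1.5,0.8],"yaw":0}]' 
python3 -m handwheel '[{"delta_pos":[-0.4,-3.6,0],"yaw":0},{"delta_pos":[-0.4,-3.6,0],"yaw":0},{"delta_pos":[-0.4,-3.6,0],"yaw":0},{"delta_pos":[-0.4,-3.6,0],"yaw":0},{"delta_pos":[-0.4,-3.6,0],"yaw":0},{"delta_pos":[-0.4,-3.6,0],"yaw":0},{"delta_pos":[-0.4,-3.6,0],"yaw":0},{"delta_pos":[-0.4,-3.6,0],"yaw":0},{"delta_pos":[-0.4,-2,0],"yaw":0},{"delta_pos":[0,0,0],"yaw":0}]' 0.3
python3 - <<'E'
from h import *
for n in ('scene','top'):
    p=get_image(n);save(p,n+'2.png');W=xyz(p);np.save(n+'2.npy',W)
    X,Y,Z=W.transpose(2,0,1); im=p['color'].astype(int)
    S=im.max(2)-im.min(2)
    for lo,hi,t in ((106,122,'rim'),(20,100,'wall')):
        m=(abs(X-598)<42)&(abs(Y-195)<42)&(Z>lo)&(Z<hi)&(S<60)
        q=W[m]; print(n,t,len(q),np.round(q.min(0)),np.round(q.max(0)),cv2.minEnclosingCircle(q[:,:2].astype(np.float32)))
E
```

```text
clock: 5.28
eef_pos: [612.0, 87.5, 263.0]
tool_rot: [-3.131, 0.005, -1.485]
force: [0.8, 1.1, 1.6]
width: -0.0
gripper_force: 0.0
clock: 6.12
eef_pos: [572.0, -233.5, 253.9]
tool_rot: [3.139, -0.002, -1.5]
force: [0.2, -1.6, -1.1]
width: 55.6
gripper_force: 0.0
scene rim 158 [567. 165. 106.] [640. 228. 121.] ((603.5799560546875, 196.70376586914062), 36.70648193359375)
scene wall 369 [567. 164.  20.] [640. 228. 100.] ((606.3157348632812, 193.65969848632812), 40.28110885620117)
top rim 149 [564. 157. 106.] [638. 230. 122.] ((600.669189453125, 193.39613342285156), 39.55116653442383)
top wall 313 [564. 167.  20.] [637. 228. 100.] ((602.4310302734375, 194.40292358398438), 39.86537170410156)
```

Run:
```python
from h import *
from scipy.optimize import least_squares
for n in ('scene','top'):
    W=np.load(n+'2.npy');im=cv2.imread(f'pics/{n}2.png').astype(int);S=im.max(2)-im.min(2)
    X,Y,Z=W.transpose(2,0,1)
    m=(np.hypot(X-600,Y-195)<40)&(Z>110)&(Z<120)&(S<60)
    q=W[m][:,:2]
    r=least_squares(lambda c:np.hypot(*(q-c).T)-30,[600,195],loss='soft_l1',f_scale=2)
    print(n,len(q),r.x,np.median(abs(r.fun)), np.median(W[m][:,2]))
    # handle top
    hsv=cv2.cvtColor(im.astype(np.uint8),cv2.COLOR_BGR2HSV)
    # outer wall at radius 32
    m=(np.hypot(X-600,Y-195)<38)&(Z>25)&(Z<108)&(S<60); w=W[m]
    cam=np.array([1390,-346]) if n=='scene' else np.array([344,-16])
    d=(cam-r.x)/np.linalg.norm(cam-r.x); w=w[((w[:,:2]-r.x)@d)>8][:,:2]
    r2=least_squares(lambda c:np.hypot(*(w-c).T)-32,[600,195],loss='soft_l1',f_scale=2);print(' wall',len(w),r2.x)
b=cv2.imread('pics/scene2.png');cv2.imwrite('pics/crop2.png',np.hstack([cv2.resize(b[205:305,340:440],(390,390)),cv2.resize(b[190:350,180:340],(400,390))]))
```

```text
scene 109 [599.94467284 196.14848066] 1.1796499179975264 113.7582254622157
 wall 187 [598.08283444 197.2832891 ]
top 113 [596.10893379 198.91858747] 1.199153333686521 114.26055015298357
 wall 137 [596.35841893 199.50726514]
```

View pics/crop2.png

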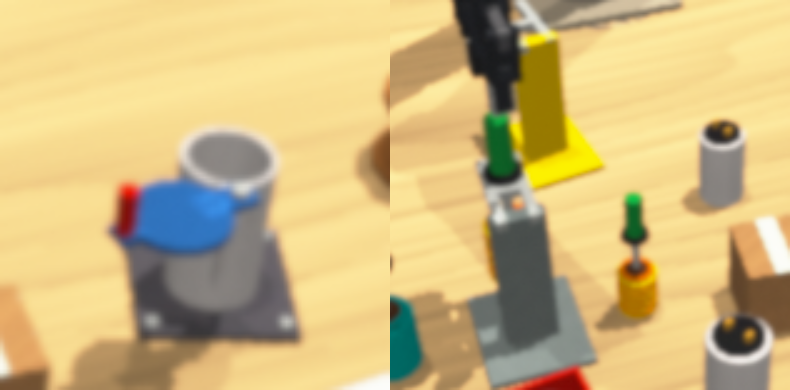

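The crop shows the mouth clear, with the cover well aside and the post at about (128,205) in the left panel. The gripper is right above the green handle at (497,140) in the right panel. The mouth is near (598,197). Next I'll grasp the brush.

```bash
python3 -m handwheel '[{"delta_pos":[0,0,-2],"yaw":0},{"delta_pos":[0,-0.1,-2],"yaw":0},{"delta_pos":[0,0,-1.6],"yaw":0},{"delta_pos":[0,0,-1],"yaw":0},{"delta_pos":[0,0,0],"yaw":0},{"delta_pos":[0,0,0],"yaw":0}]'
python3 -m handwheel '[{"delta_pos":[0,0,0],"yaw":0},{"delta_pos":[0,0,0],"yaw":0},{"delta_pos":[0,0,0],"yaw":0},{"delta_pos":[0,0,0],"yaw":0},{"delta_pos":[0,0,0],"yaw":0},{"delta_pos":[0,0,0],"yaw":0}]' -1
```

```text
clock: 6.72
eef_pos: [574.8, -226.4, 189.9]
tool_rot: [-3.142, -0.0, -1.488]
force: [0.3, -0.1, 0.7]
width: 55.7
gripper_force: 0.0
clock: 7.22
eef_pos: [574.8, -227.9, 190.5]
tool_rot: [-3.141, -0.0, -1.491]
force: [-2.8, 0.2, 6.4]
width: 22.4
gripper_force: 58.4
```

```bash
python3 -m handwheel '[{"delta_pos":[0,0,0],"yaw":0},{"delta_pos":[0,0,0],"yaw":0},{"delta_pos":[0,0,0],"yaw":0},{"delta_pos":[0,-0.3,0],"yaw":0},{"delta_pos":[0,-0.3,0],"yaw":0},{"delta_pos":[0,0,0],"yaw":0},{"delta_pos":[0,0,0],"yaw":0}]' 0.1
python3 -m handwheel '[{"delta_pos":[0,0,0],"yaw":0},{"delta_pos":[0,0,0],"yaw":0}]'
python3 - <<'E'
from seg import *
for n in ('scene','top'):
    p=get_image(n);seg(n,xyz(p),p['color'][...,::-1].copy())
E
```

```text
clock: 7.8
eef_pos: [574.4, -234.5, 189.1]
tool_rot: [3.141, 0.0, -1.491]
force: [-0.7, -0.3, 0.4]
width: 47.0
gripper_force: 0.0
clock: 7.97
eef_pos: [574.5, -233.9, 189.3]
tool_rot: [-3.142, 0.0, -1.49]
force: [-0.7, -0.5, -0.1]
width: 47.1
gripper_force: 0.0
scene cover 391 mean [650.  138.7 120.6] lo [621. 107. 118.] hi [677. 174. 123.]
scene post 33 mean [654.1  93.4 145.1] lo [647.  90. 128.] hi [658.  97. 155.]
scene foot 546 mean [619.7 184.7   7.4] lo [561. 138.   4.] hi [659. 247.  11.]
    ((606.7815551757812, 193.37562561035156), (104.81767272949219, 99.14324188232422), 70.37336730957031)
scene body 570 mean [610.2 195.5  72.3] lo [570. 166.  23.] hi [651. 224. 110.]
scene handle 49 mean [ 581.4 -244.2  205.2] lo [ 553. -247.  170.] hi [ 603. -239.  240.]
scene handletop 14 mean [ 586.1 -244.4  230.8] lo [ 572. -246.  223.] hi [ 605. -243.  243.]
scene collar 1678 mean [ 605.8 -245.4  352.7] lo [ 571. -281.  203.] hi [ 641. -207.  555.]
scene head 144 mean [ 601.8 -228.   233.1] lo [ 573. -260.   51.] hi [ 641. -192.  454.]
scene tines 374 mean [ 611.6 -238.1  163.8] lo [
[... 1047 characters left out ...]
70.] hi [ 621. -185.  563.]
top head 158 mean [ 563.9 -220.4   89.4] lo [ 547. -243.   45.] hi [ 590. -209.  112.]
top tines 134 mean [ 593.  -219.2  165.3] lo [ 544. -228.  160.] hi [ 632. -212.  171.]
    ((587.0619506835938, -219.00697326660156), (20.185712814331055, 92.59841918945312), 86.89680480957031)
top column 742 mean [ 554.5 -214.6  470.3] lo [ 511. -278.  246.] hi [ 617. -184.  596.]
    ((563.3446655273438, -234.3557586669922), (146.68463134765625, 87.75459289550781), 17.727479934692383)
top base 463 mean [ 619.3 -207.2    8.2] lo [ 559. -244.    4.] hi [ 672. -188.   15.]
    ((614.7625122070312, -225.87619018554688), (117.93798065185547, 78.73049926757812), 0.7346252202987671)
```

```bash
python3 -m handwheel '[{"delta_pos":[0,0,0],"yaw":0},{"delta_pos":[0,0,0],"yaw":0},{"delta_pos":[0,0,0],"yaw":0},{"delta_pos":[0,0,0],"yaw":0},{"delta_pos":[0,0,0],"yaw":0},{"delta_pos":[0,0,0],"yaw":0}]' -1
python3 -m handwheel '[{"delta_pos":[0,0,0.3],"yaw":0},{"delta_pos":[0,0,0.3],"yaw":0},{"delta_pos":[0,0,0.3],"yaw":0},{"delta_pos":[0,0,0.3],"yaw":0},{"delta_pos":[0,0,0],"yaw":0},{"delta_pos":[0,0,0],"yaw":0}]'
```

```text
clock: 8.57
eef_pos: [574.7, -234.0, 189.5]
tool_rot: [-3.141, -0.0, -1.49]
force: [0.6, -0.1, 2.2]
width: 22.7
gripper_force: 58.7
clock: 9.07
eef_pos: [574.5, -234.1, 201.5]
tool_rot: [-3.141, -0.0, -1.491]
force: [0.1, -0.1, -0.8]
width: 22.8
gripper_force: 58.7
```

```bash
python3 -m handwheel '[{"delta_pos":[-0.8,0,0],"yaw":0},{"delta_pos":[-1,0,0],"yaw":0},{"delta_pos":[-1.2,0,0],"yaw":0},{"delta_pos":[-1.2,0,0],"yaw":0},{"delta_pos":[-1.2,0,0],"yaw":0},{"delta_pos":[-1.2,0,0],"yaw":0},{"delta_pos":[-1.2,0,0],"yaw":0},{"delta_pos":[-0.6,0,0],"yaw":0},{"delta_pos":[0,0,0],"yaw":0}]'
python3 -m handwheel '[{"delta_pos":[0,0,2],"yaw":0},{"delta_pos":[0,0,2.5],"yaw":0},{"delta_pos":[0,0,2.5],"yaw":0},{"delta_pos":[0,0,2.5],"yaw":0},{"delta_pos":[0,0,2.5],"yaw":0},{"delta_pos":[0,0,1.5],"yaw":0},{"delta_pos":[0,0,0],"yaw":0}]'
```

```text
clock: 9.82
eef_pos: [488.6, -234.5, 201.1]
tool_rot: [3.14, -0.001, -1.491]
force: [0.0, -0.7, -1.6]
width: 22.8
gripper_force: 58.9
clock: 10.4
eef_pos: [498.0, -223.5, 329.5]
tool_rot: [3.141, -0.015, -1.507]
force: [0.9, 1.6, -1.7]
width: 22.9
gripper_force: 59.2
```

```bash
python3 -m handwheel '[{"delta_pos":[0.3,1.5,0.4],"yaw":0},{"delta_pos":[0.6,2.6,0.4],"yaw":0},{"delta_pos":[0.6,2.6,0],"yaw":0},{"delta_pos":[0.6,2.6,0],"yaw":0},{"delta_pos":[0.6,2.6,0],"yaw":0},{"delta_pos":[0.6,2.6,0],"yaw":0},{"delta_pos":[0.6,2.6,0],"yaw":0},{"delta_pos":[0.6,2.6,0],"yaw":0},{"delta_pos":[0.6,2.6,0],"yaw":0}]'
python3 -m handwheel '[{"delta_pos":[0.6,2.6,0],"yaw":0},{"delta_pos":[0.6,2.6,0],"yaw":0},{"delta_pos":[0.6,2.6,0],"yaw":0},{"delta_pos":[0.6,2.6,0],"yaw":0},{"delta_pos":[0.6,2.6,0],"yaw":0},{"delta_pos":[0.6,2.6,0],"yaw":0},{"delta_pos":[0.6,2.6,0],"yaw":0},{"delta_pos":[0.3,1.5,0],"yaw":0},{"delta_pos":[0,0,0],"yaw":0},{"delta_pos":[0,0,0],"yaw":0}]'
```

```text
clock: 11.15
eef_pos: [546.3, 1.2, 334.0]
tool_rot: [3.135, -0.013, -1.505]
force: [0.9, 0.1, -1.6]
width: 22.5
gripper_force: 59.2
clock: 11.98
eef_pos: [590.6, 197.6, 333.9]
tool_rot: [3.134, -0.014, -1.503]
force: [-0.3, -0.8, -1.3]
width: 22.7
gripper_force: 59.1
```

```bash
cat > rel.py <<'E'
from seg import *
from scipy.optimize import least_squares
for n in ('scene','top'):
    p=get_image(n);W=xyz(p);X,Y,Z=W.transpose(2,0,1);im=p['color'].astype(int);S=im.max(2)-im.min(2)
    hsv=cv2.cvtColor(p['color'],cv2.COLOR_RGB2HSV).astype(int)
    m=(np.hypot(X-595,Y-195)<60)&(hsv[...,0]>8)&(hsv[...,0]<35)&(hsv[...,1]>140)&(Z>130)
    w=W[m];print(n,'head',len(w),np.round(w.min(0)),np.round(w.max(0)))
    lo=np.percentile(w[:,2],2)
    w=w[(w[:,2]>lo+10)]
    for a,b in ((0,1e3),(0,np.median(w[:,2])),(np.median(w[:,2]),1e3)):
        q=w[(w[:,2]>=a)&(w[:,2]<=b)][:,:2]
        r=least_squares(lambda c:np.hypot(*(q-c).T)-25,q.mean(0)-(np.array(p['position'])[:2]-q.mean(0))*0.02,loss='soft_l1',f_scale=2);print('  axis',r.x,len(q))
    m=(np.hypot(X-600,Y-195)<40)&(Z>110)&(Z<120)&(S<60);q=W[m][:,:2]
    if len(q)>20:
        r=least_squares(lambda c:np.hypot(*(q-c).T)-30,[598,197],loss='soft_l1',f_scale=2);print('  mouth',r.x,len(q))
    save(p,n+'3.png')
E
python3 rel.py
python3 - <<'E'
import cv2,numpy as np
a=cv2.imread('pics/scene3.png')[130:310,310:460];b=cv2.imread('pics/top3.png')[150:290,170:310]
cv2.imwrite('pics/crop3.png',np.hstack([cv2.resize(a,(400,480)),cv2.resize(b,(400,480))]))
E
```

```text
scene head 660 [569. 166. 180.] [620. 218. 259.]
  axis [590.31565244 194.54026859] 569
  axis [590.98479676 193.98459341] 285
  axis [588.59070609 195.75693951] 285
  mouth [600.43782426 196.39111403] 109Traceback (most recent call last):
  File "rel.py", line 7, in <module>
    w=W[m];print(n,'head',len(w),np.round(w.min(0)),np.round(w.max(0)))
                                          ~~~~~^^^
    return umr_minimum(a, axis, None, out, keepdims, initial, where)
ValueError: zero-size array to reduction operation minimum which has no identity
[ WARN:0@0.034] global loadsave.cpp:275 findDecoder imread_('pics/top3.png'): can't open/read file: check file path/integrity
Traceback (most recent call last):
TypeError: 'NoneType' object is not subscriptable
```

```bash
python3 -m handwheel '[{"delta_pos":[0.5,0.1,0],"yaw":0},{"delta_pos":[0.5,0.1,0],"yaw":0},{"delta_pos":[0,0,-1],"yaw":0},{"delta_pos":[0,0,-1],"yaw":0},{"delta_pos":[0,0,-0.5],"yaw":0},{"delta_pos":[0,0,0],"yaw":0},{"delta_pos":[0,0,0],"yaw":0}]'
sed -i "s/for n in ('scene','top')/for n in ('scene',)/" rel.py; python3 rel.py
```

```text
clock: 12.67
eef_pos: [601.8, 197.3, 309.5]
tool_rot: [3.136, -0.014, -1.507]
force: [0.1, -0.3, -1.4]
width: 22.4
gripper_force: 59.2
scene head 644 [580. 166. 158.] [632. 220. 235.]
  axis [601.72531712 194.22376075] 551
  axis [602.33736074 193.61396075] 276
  axis [600.0623901 195.7545419] 276
  mouth [600.26765991 196.17650882] 118
```

```bash
python3 -m handwheel '[{"delta_pos":[-0.1,0.25,0],"yaw":0},{"delta_pos":[0,0,-0.8],"yaw":0},{"delta_pos":[0,0,-0.8],"yaw":0},{"delta_pos":[0,0,-0.8],"yaw":0},{"delta_pos":[0,0,-0.8],"yaw":0},{"delta_pos":[0,0,-0.8],"yaw":0},{"delta_pos":[0,0,0],"yaw":0}]'
python3 rel.py
python3 -m handwheel '[{"delta_pos":[0,0,-0.8],"yaw":0},{"delta_pos":[0,0,-0.8],"yaw":0},{"delta_pos":[0,0,-0.8],"yaw":0},{"delta_pos":[0,0,0],"yaw":0}]'
```

```text
clock: 13.3
eef_pos: [600.3, 199.2, 267.7]
tool_rot: [3.134, -0.015, -1.507]
force: [0.5, -0.2, -2.3]
width: 22.4
gripper_force: 59.2
scene head 539 [576. 168. 130.] [629. 221. 193.]
  axis [599.93621256 196.23137066] 458
  axis [600.49561292 195.47349477] 229
  axis [597.43272911 198.54851652] 229
  mouth [599.91233601 196.35251988] 62
clock: 13.68
eef_pos: [600.3, 199.2, 244.0]
tool_rot: [3.134, -0.015, -1.507]
force: [0.6, 0.3, -1.4]
width: 22.9
gripper_force: 59.2
```

```bash
python3 -m handwheel '[{"delta_pos":[0,0,-0.9],"yaw":0},{"delta_pos":[0,0,-0.9],"yaw":0},{"delta_pos":[0,0,-0.9],"yaw":0},{"delta_pos":[0,0,-0.9],"yaw":0},{"delta_pos":[0,0,-0.9],"yaw":0},{"delta_pos":[0,0,-0.9],"yaw":0},{"delta_pos":[0,0,-0.6],"yaw":0},{"delta_pos":[0,0,0],"yaw":0}]'
python3 -m handwheel '[{"delta_pos":[0,0,-0.4],"yaw":0},{"delta_pos":[0,0,-0.4],"yaw":0},{"delta_pos":[0,0,-0.2],"yaw":0},{"delta_pos":[0,0,0],"yaw":0}]'
```

```text
clock: 14.35
eef_pos: [600.4, 199.5, 184.4]
tool_rot: [3.134, -0.015, -1.507]
force: [0.4, -0.0, -2.0]
width: 22.6
gripper_force: 59.2
clock: 14.68
eef_pos: [601.0, 199.9, 175.8]
tool_rot: [3.136, -0.014, -1.508]
force: [-0.4, -0.7, -1.6]
width: 22.5
gripper_force: 59.2
```

Now I'll feel for the floor in small steps (expected at a TCP height of about 166).

```bash
python3 -m handwheel '[{"delta_pos":[0,0,-0.3],"yaw":0},{"delta_pos":[0,0,-0.3],"yaw":0},{"delta_pos":[0,0,0],"yaw":0}]'
python3 -m handwheel '[{"delta_pos":[0,0,-0.2],"yaw":0},{"delta_pos":[0,0,0],"yaw":0}]'
```

```text
clock: 14.93
eef_pos: [600.8, 199.9, 169.6]
tool_rot: [3.136, -0.014, -1.508]
force: [-0.3, -0.3, -1.5]
width: 22.5
gripper_force: 59.2
clock: 15.1
eef_pos: [600.9, 200.0, 167.9]
tool_rot: [3.136, -0.014, -1.508]
force: [-0.4, -0.4, -0.2]
width: 22.8
gripper_force: 59.2
```

```bash
python3 -m handwheel '[{"delta_pos":[0,0,-0.15],"yaw":0},{"delta_pos":[0,0,0],"yaw":0}]'
python3 -m handwheel '[{"delta_pos":[0,0,-0.1],"yaw":0},{"delta_pos":[0,0,0],"yaw":0}]'
```

```text
clock: 15.27
eef_pos: [601.2, 200.2, 166.7]
tool_rot: [3.137, -0.013, -1.508]
force: [-0.3, -0.7, -1.2]
width: 23.2
gripper_force: 59.6
clock: 15.43
eef_pos: [601.3, 200.5, 166.6]
tool_rot: [3.138, -0.013, -1.508]
force: [-0.9, 0.1, 4.1]
width: 22.5
gripper_force: 59.9
```

```bash
python3 -m handwheel '[{"delta_pos":[0,0,1],"yaw":0},{"delta_pos":[0,0,1.2],"yaw":0},{"delta_pos":[0,0,1.2],"yaw":0},{"delta_pos":[0,0,1.2],"yaw":0},{"delta_pos":[0,0,1.2],"yaw":0},{"delta_pos":[0,0,1.2],"yaw":0},{"delta_pos":[0,0,1.2],"yaw":0},{"delta_pos":[0,0,1.2],"yaw":0},{"delta_pos":[0,0,1.2],"yaw":0},{"delta_pos":[0,0,0],"yaw":0}]'
python3 rel.py
```

```text
clock: 16.27
eef_pos: [602.0, 201.2, 274.8]
tool_rot: [3.141, -0.012, -1.508]
force: [-0.4, 0.2, -0.6]
width: 22.8
gripper_force: 59.2
scene head 589 [580. 170. 130.] [631. 222. 205.]
  axis [602.36969335 198.55513221] 518
  axis [603.04595103 197.67840134] 259
  axis [600.66636431 200.42189301] 259
  mouth [600.02080754 196.65319656] 64
```

```bash
python3 -m handwheel '[{"delta_pos":[-0.2,-0.15,0],"yaw":0},{"delta_pos":[0,0,-1.2],"yaw":0},{"delta_pos":[0,0,-1.2],"yaw":0},{"delta_pos":[0,0,-1.2],"yaw":0},{"delta_pos":[0,0,-1.2],"yaw":0},{"delta_pos":[0,0,-1.2],"yaw":0},{"delta_pos":[0,0,-1.2],"yaw":0},{"delta_pos":[0,0,-1.2],"yaw":0},{"delta_pos":[0,0,-1.2],"yaw":0},{"delta_pos":[0,0,-0.5],"yaw":0}]'
python3 -m handwheel '[{"delta_pos":[0,0,0],"yaw":0}]'
```

```text
clock: 17.15
eef_pos: [598.3, 198.0, 168.3]
tool_rot: [3.134, -0.015, -1.507]
force: [-0.3, 0.1, -0.8]
width: 22.7
gripper_force: 59.1
clock: 17.23
eef_pos: [598.4, 198.1, 168.9]
tool_rot: [3.134, -0.015, -1.507]
force: [-0.5, 0.0, -1.2]
width: 22.8
gripper_force: 59.1
```

```bash
python3 -m handwheel '[{"delta_pos":[0,0,-0.2],"yaw":0},{"delta_pos":[0,0,0],"yaw":0}]'
python3 -m handwheel '[{"delta_pos":[0.1,0.1,1],"yaw":0},{"delta_pos":[0,0,1.2],"yaw":0},{"delta_pos":[0,0,1.2],"yaw":0},{"delta_pos":[0,0,1.2],"yaw":0},{"delta_pos":[0,0,1.2],"yaw":0},{"delta_pos":[0,0,1.2],"yaw":0},{"delta_pos":[0,0,1.2],"yaw":0},{"delta_pos":[0,0,1.2],"yaw":0},{"delta_pos":[0,0,1.2],"yaw":0},{"delta_pos":[0,0,0],"yaw":0}]'
python3 rel.py
```

```text
clock: 17.4
eef_pos: [599.3, 198.9, 169.0]
tool_rot: [3.138, -0.013, -1.508]
force: [-0.6, -0.7, -1.5]
width: 22.9
gripper_force: 59.1
clock: 18.23
eef_pos: [601.0, 200.7, 277.7]
tool_rot: [3.141, -0.012, -1.508]
force: [0.1, 0.8, -1.3]
width: 23.1
gripper_force: 59.1
scene head 609 [580. 168. 130.] [631. 223. 211.]
  axis [601.54640779 198.11596166] 535
  axis [602.2036091  197.43944006] 268
  axis [599.79847155 199.65726685] 268
  mouth [600.1719108  196.37742529] 61
```

```bash
python3 -m handwheel '[{"delta_pos":[-0.1,-0.1,-0.8],"yaw":0},{"delta_pos":[0,0,-1.2],"yaw":0},{"delta_pos":[0,0,-1.2],"yaw":0},{"delta_pos":[0,0,-1.2],"yaw":0},{"delta_pos":[0,0,-1.2],"yaw":0},{"delta_pos":[0,0,-1.2],"yaw":0},{"delta_pos":[0,0,-1.2],"yaw":0},{"delta_pos":[0,0,-1.2],"yaw":0},{"delta_pos":[0,0,-1.2],"yaw":0},{"delta_pos":[0,0,-0.4],"yaw":0}]'
python3 -m handwheel '[{"delta_pos":[0,0,-0.1],"yaw":0},{"delta_pos":[0,0,0],"yaw":0}]'
```

```text
clock: 19.12
eef_pos: [599.1, 199.0, 166.4]
tool_rot: [3.137, -0.013, -1.508]
force: [-3.2, -2.7, 22.3]
width: 22.6
gripper_force: 61.7
clock: 19.28
eef_pos: [598.9, 199.0, 166.6]
tool_rot: [3.137, -0.014, -1.507]
force: [-1.6, -0.7, 6.4]
width: 23.2
gripper_force: 60.0
```

```bash
python3 -m handwheel '[{"delta_pos":[0.05,0.05,1],"yaw":0},{"delta_pos":[0,0,1.2],"yaw":0},{"delta_pos":[0,0,1.2],"yaw":0},{"delta_pos":[0,0,1.2],"yaw":0},{"delta_pos":[0,0,1.2],"yaw":0},{"delta_pos":[0,0,1.2],"yaw":0},{"delta_pos":[0,0,1.2],"yaw":0},{"delta_pos":[0,0,1.2],"yaw":0},{"delta_pos":[0,0,1.2],"yaw":0},{"delta_pos":[0,0,1.2],"yaw":0}]'
python3 -m handwheel '[{"delta_pos":[0,0,1.5],"yaw":0},{"delta_pos":[0,0,1.5],"yaw":0},{"delta_pos":[0,0,1.5],"yaw":0},{"delta_pos":[0,0,1],"yaw":0},{"delta_pos":[0,0,0],"yaw":0}]'
python3 rel.py
```

```text
clock: 20.12
eef_pos: [599.5, 199.1, 284.9]
tool_rot: [3.137, -0.014, -1.508]
force: [0.5, 0.7, -1.6]
width: 22.7
gripper_force: 59.1
clock: 20.53
eef_pos: [600.2, 200.1, 341.4]
tool_rot: [3.14, -0.012, -1.508]
force: [0.4, 0.1, -1.8]
width: 22.7
gripper_force: 59.2
scene head 676 [577. 166. 190.] [632. 223. 507.]
  axis [600.65592457 197.48883155] 583
  axis [601.21791556 196.91777554] 292
  axis [599.31535381 198.77188573] 292
  mouth [600.10156778 196.28023665] 115
```

```bash
python3 -m handwheel '[{"delta_pos":[-0.4,-1.5,0],"yaw":0},{"delta_pos":[-0.7,-2.6,0],"yaw":0},{"delta_pos":[-0.7,-2.6,0],"yaw":0},{"delta_pos":[-0.7,-2.6,0],"yaw":0},{"delta_pos":[-0.7,-2.6,0],"yaw":0},{"delta_pos":[-0.7,-2.6,0],"yaw":0},{"delta_pos":[-0.7,-2.6,0],"yaw":0},{"delta_pos":[-0.7,-2.6,0],"yaw":0},{"delta_pos":[-0.7,-2.6,0],"yaw":0}]'
python3 -m handwheel '[{"delta_pos":[-0.7,-2.6,0],"yaw":0},{"delta_pos":[-0.7,-2.6,0],"yaw":0},{"delta_pos":[-0.7,-2.6,0],"yaw":0},{"delta_pos":[-0.7,-2.6,0],"yaw":0},{"delta_pos":[-0.7,-2.6,0],"yaw":0},{"delta_pos":[-0.7,-2.6,0],"yaw":0},{"delta_pos":[-0.7,-2.6,0],"yaw":0},{"delta_pos":[-0.4,-1.4,0],"yaw":0},{"delta_pos":[0,0,0],"yaw":0},{"delta_pos":[0,0,0],"yaw":0}]'
```

```text
clock: 21.33
eef_pos: [538.4, -25.5, 337.6]
tool_rot: [3.135, -0.014, -1.507]
force: [-0.5, 0.2, -1.1]
width: 22.7
gripper_force: 59.1
clock: 22.17
eef_pos: [488.1, -216.5, 335.1]
tool_rot: [3.134, -0.015, -1.513]
force: [-0.4, 2.0, -1.9]
width: 22.6
gripper_force: 59.1
```

```bash
python3 -m handwheel '[{"delta_pos":[0,-0.8,-2],"yaw":0},{"delta_pos":[0,-0.8,-2],"yaw":0},{"delta_pos":[0,0,-2],"yaw":0},{"delta_pos":[0,0,-2],"yaw":0},{"delta_pos":[0,0,-2],"yaw":0},{"delta_pos":[0,0,-2],"yaw":0},{"delta_pos":[0,0,-1],"yaw":0},{"delta_pos":[0,0,0],"yaw":0},{"delta_pos":[0,0,0],"yaw":0}]'
python3 - <<'E'
from h import *
from scipy.optimize import least_squares
for n in ('scene','top'):
    p=get_image(n);W=xyz(p);X,Y,Z=W.transpose(2,0,1);hsv=cv2.cvtColor(p['color'],cv2.COLOR_RGB2HSV).astype(int);save(p,n+'4.png')
    m=(np.hypot(X-490,Y+230)<50)&(hsv[...,0]>8)&(hsv[...,0]<35)&(hsv[...,1]>140)&(Z>60)
    q=W[m];print(n,len(q))
    if len(q)>20:
        print(np.round(np.percentile(q,[2,98],axis=0)))
        q=q[:,:2];r=least_squares(lambda c:np.hypot(*(q-c).T)-25,[488,-230],loss='soft_l1',f_scale=2);print(r.x)
    m=(np.hypot(X-490,Y+230)<30)&(hsv[...,2]<70)&(Z>150)&(Z<198);q=W[m]
    if len(q):print('collar',len(q),np.round(np.percentile(q,[2,50,98],axis=0)))
b=cv2.imread('pics/scene4.png')[150:350,140:320];a=cv2.imread('pics/top4.png')[190:280,350:440]
cv2.imwrite('pics/crop4.png',np.hstack([cv2.resize(b,(400,440)),cv2.resize(a,(400,440))]))
E
```

```text
clock: 22.92
eef_pos: [489.1, -231.7, 206.4]
tool_rot: [3.136, -0.017, -1.51]
force: [0.4, 0.3, -1.0]
width: 23.0
gripper_force: 59.2
scene 286
[[ 474. -260.   65.]
 [ 516. -216.  131.]]
[ 489.69789637 -235.36467336]
collar 46 [[ 488. -247.  185.]
 [ 501. -236.  188.]
 [ 510. -221.  192.]]
top 186
[[ 462. -244.   66.]
 [ 508. -209.  132.]]
[ 488.34723213 -236.32503877]
collar 31 [[ 471. -231.  184.]
 [ 480. -221.  188.]
 [ 494. -216.  196.]]
```

View pics/crop4.png

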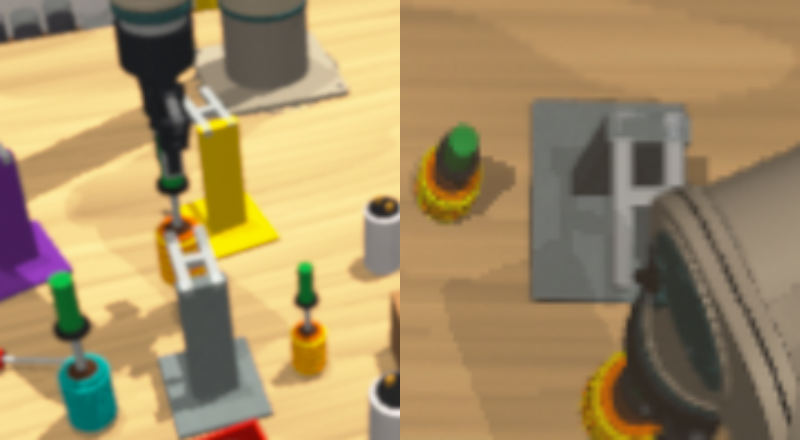

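```bash
python3 -m handwheel '[{"delta_pos":[0.5,-0.2,-0.3],"yaw":0},{"delta_pos":[0.7,0,-0.2],"yaw":0},{"delta_pos":[0.7,0,0],"yaw":0},{"delta_pos":[0.7,0,0],"yaw":0},{"delta_pos":[0,0,0],"yaw":0},{"delta_pos":[0,0,0],"yaw":0}]'
```

```text
clock: 23.52
eef_pos: [515.1, -234.7, 201.0]
tool_rot: [3.136, -0.017, -1.512]
force: [-1.0, -0.2, -2.3]
width: 22.3
gripper_force: 59.2
```

```bash
python3 -m handwheel '[{"delta_pos":[0.6,0.05,0],"yaw":0},{"delta_pos":[0.6,0,0],"yaw":0},{"delta_pos":[0.6,0,0],"yaw":0},{"delta_pos":[0.6,0,0],"yaw":0},{"delta_pos":[0,0,0],"yaw":0}]'
python3 -m handwheel '[{"delta_pos":[0.6,0,0],"yaw":0},{"delta_pos":[0.6,0,0],"yaw":0},{"delta_pos":[0.6,0,0],"yaw":0},{"delta_pos":[0.6,0,0],"yaw":0},{"delta_pos":[0.5,0,0],"yaw":0},{"delta_pos":[0,0,0],"yaw":0},{"delta_pos":[0,0,0],"yaw":0}]'
python3 - <<'E'
from h import *
p=get_image('scene');save(p,'scene5.png');b=cv2.imread('pics/scene5.png')[190:320,170:300]
cv2.imwrite('pics/crop5.png',cv2.resize(b,(520,520)))
E
```

```text
clock: 23.93
eef_pos: [540.1, -234.3, 201.1]
tool_rot: [3.137, -0.017, -1.513]
force: [-0.0, 1.4, -1.0]
width: 22.8
gripper_force: 59.2
clock: 24.52
eef_pos: [567.7, -234.3, 200.9]
tool_rot: [3.135, -0.017, -1.512]
force: [0.4, -0.6, -1.5]
width: 23.0
gripper_force: 59.2
```

View pics/crop5.png

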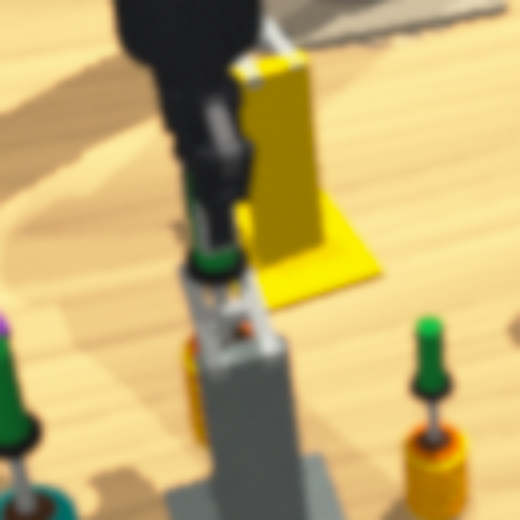

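The crop shows the collar at about (215,270), above the tines with the shaft in the gap. I'll finish the insertion and lower.

```bash
python3 -m handwheel '[{"delta_pos":[0.4,0,0],"yaw":0},{"delta_pos":[0.25,0,0],"yaw":0},{"delta_pos":[0,0,-0.4],"yaw":0},{"delta_pos":[0,0,-0.4],"yaw":0},{"delta_pos":[0,0,0],"yaw":0}]'
python3 -m handwheel '[{"delta_pos":[0,0,-0.2],"yaw":0},{"delta_pos":[0,0,-0.15],"yaw":0},{"delta_pos":[0,0,0],"yaw":0},{"delta_pos":[0,0,0],"yaw":0}]'
```

```text
clock: 24.98
eef_pos: [573.3, -234.7, 191.9]
tool_rot: [3.133, -0.017, -1.513]
force: [0.9, -0.9, -2.5]
width: 22.7
gripper_force: 59.2
clock: 25.32
eef_pos: [573.9, -234.6, 189.8]
tool_rot: [3.135, -0.018, -1.513]
force: [-2.2, 0.1, 1.7]
width: 22.9
gripper_force: 59.8
```

```bash
python3 -m handwheel '[{"delta_pos":[0,0,-0.05],"yaw":0},{"delta_pos":[0,0,0],"yaw":0}]'
python3 -m handwheel '[{"delta_pos":[0,0,0],"yaw":0},{"delta_pos":[0,0,0],"yaw":0},{"delta_pos":[0,0,0],"yaw":0},{"delta_pos":[0,0,0],"yaw":0},{"delta_pos":[0,0,0],"yaw":0},{"delta_pos":[0,0,0],"yaw":0}]' 0.1
python3 -m handwheel '[{"delta_pos":[0,0,0.8],"yaw":0},{"delta_pos":[0,0,1.2],"yaw":0},{"delta_pos":[0,0,1.5],"yaw":0},{"delta_pos":[0,0,2],"yaw":0},{"delta_pos":[0,0,2],"yaw":0},{"delta_pos":[0,0,2],"yaw":0},{"delta_pos":[-2,0,2],"yaw":0},{"delta_pos":[-3,0,0],"yaw":0},{"delta_pos":[-3,0,0],"yaw":0},{"delta_pos":[0,0,0],"yaw":0}]'
python3 - <<'E'
from seg import *
for n in ('scene','top'):
    p=get_image(n);seg(n,xyz(p),p['color'][...,::-1].copy());save(p,n+'6.png')
a=cv2.imread('pics/scene6.png')[170:370,100:420]
cv2.imwrite('pics/crop6.png',cv2.resize(a,(800,500)))
E
```

```text
clock: 25.48
eef_pos: [573.9, -234.6, 189.7]
tool_rot: [3.135, -0.018, -1.513]
force: [-1.8, -0.9, 4.3]
width: 22.6
gripper_force: 60.0
clock: 25.98
eef_pos: [574.1, -234.5, 188.9]
tool_rot: [3.135, -0.017, -1.513]
force: [0.3, -1.2, -0.0]
width: 46.8
gripper_force: 0.0
clock: 26.82
eef_pos: [489.2, -234.9, 305.1]
tool_rot: [3.13, -0.021, -1.513]
force: [-0.4, 0.2, -0.4]
width: 47.0
gripper_force: 0.0
scene cover 388 mean [649.9 138.9 120.5] lo [620. 107. 118.] hi [677. 174. 123.]
scene post 34 mean [654.2  93.3 143.3] lo [649.  90. 125.] hi [659.  98. 155.]
scene foot 545 mean [619.4 185.3   7.5] lo [562. 139.   4.] hi [659. 247.  11.]
    ((607.523681640625, 193.05821228027344), (104.1024169921875, 97.0479736328125), 70.05937957763672)
scene body 577 mean [610.2 195.3  71.9] lo [570. 166.  22.] hi [650. 225. 110.]
scene handle 238 mean [ 584.  -237.8  206.1] lo [ 571. -247.  174.] hi [ 589. -228.  232.]
scene handletop 71 mean [ 580.7 -237.2  228.7] lo [ 569. -246.  223.] hi [ 589. -229.  232.]
scene collar 1818 mean [ 526.4 -238.8  452.9] lo [ 504. -272.  321.] hi [ 560. -200.  66
[... 1334 characters left out ...]
0.  167.] hi [ 582. -177.  669.]
top head 170 mean [ 562.2 -224.3   90.6] lo [ 547. -250.   46.] hi [ 588. -210.  114.]
top tines 291 mean [ 600.7 -231.8  164.7] lo [ 546. -256.  159.] hi [ 633. -214.  170.]
    ((587.2678833007812, -235.5825958251953), (48.085655212402344, 92.8013687133789), 89.84477996826172)
top column 105 mean [ 517.5 -201.6  546.9] lo [ 500. -258.  173.] hi [ 579. -177.  700.]
    ((533.42236328125, -230.25172424316406), (80.07984161376953, 103.15132904052734), 65.59180450439453)
top base 513 mean [ 620.  -211.1    8.3] lo [ 558. -272.    4.] hi [ 673. -188.   15.]
    ((614.7420043945312, -236.30892944335938), (118.0639419555664, 99.84979248046875), 1.0984249114990234)
```

View pics/crop6.png

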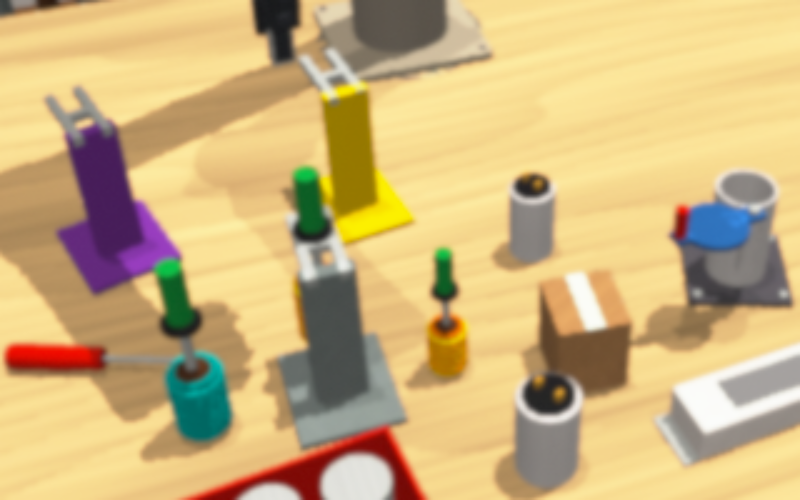

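The brush hangs upright in the grey rack's fork, with its handle at about (308,200) in the crop. The cover is open, the canister stands where it was, and the bystanders look undisturbed. The gripper is clear of everything.

```bash
python3 -c "
from cell import ctrl
print(ctrl.finish_job())"
```

```text
the job is handed in; nothing more can be done
None
```

The job is handed in at about 27 s of robot time: the cover is open at about 2.05 rad, the canister got three full strokes (strokes 1 and 3 touched the floor, stroke 2 turned about 2 mm above it), and the brush hangs in the grey rack with the gripper clear.

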